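# Close the child-safe canister over the nested cup

## Task

Stand the stainless cup upright on the spring seat in the canister base and let go, then put the white outer shell over it, press it down against the spring, feel for the angle at which its lugs drop through the gaps in the collar, and twist it clockwise (seen from above) until it is locked and stays down by itself when released. Leave the other things on the counter where they are.

Things in the scene. Friction and masses are not known exactly. Their poses are not given: they have to be found in the camera images.
- base_top (a point): Canister base, fixed: grey square plinth 120 x 120 x 28 mm carrying a white collar, a tube of 60 mm inner, 66 mm outer diameter. Point on its axis at the collar's top, 46 mm above the counter; z up, x and y along the plinth's sides. A flange round the collar's top (level with it, 6 mm thick, 87 mm across) has two opposite gaps, 62 degrees wide each.
- base_under (a point): Point on the same axis under the flange, 40 mm above the counter, 12 mm above the plinth. The line through the two gaps lies anywhere within 35 degrees either way of the plinth's x axis; it varies and is not reported (seen from above, or felt). The collar never turns. Stops under the flange at the gaps' anticlockwise edges let lugs turn clockwise only, up to about 110 degrees.
- seat (a joint): Spring seat inside the collar, a flat disc 58 mm across: how far it is pressed down, 0 to 0.020 m. At 0 its top is 8 mm below the collar's top. It starts to sink at 6 N and stiffens by 2 N per 10 mm.
- cup_center (a point): Stainless mixing cup, open at the top, 52 mm outer diameter, 85 mm tall, bottom edge tapered to 42 mm, about 110 g, standing upright. This point is on its axis half-way up (42.5 mm above its underside); z up.
- shell_center (a point): White outer shell, a hollow pot standing mouth down: 100 mm outer, 92 mm inner diameter, body 80 mm tall, inner ceiling 76 mm above the rim, about 220 g, a bar grip on top, 114 mm tall in all. Point on its axis, 57 mm above the rim; z up. Stood over the cup on the base, its rim is 1 mm above the flange; through the gaps it can go down until the rim meets the plinth, 18 mm below the flange's top.
- shell_grip (a point): Upright flat-sided bar across the shell's top: 70 mm long along x, 18 mm thick along y, 34 mm tall (80 to 114 mm above the rim). Point at its middle, 97 mm above the rim.
- shell_rim (a point): Centre of the shell's lower rim. Two inward lugs, 22 mm wide (34 degrees), 6 mm tall, flush with the rim, lie at +x and -x under the bar's ends; inner faces 72 mm apart. With the lugs below the flange, turned clockwise 50 degrees or more and released, the spring lifts them against the flange and the rim stays 12 mm below its top. Unlocked, the spring lifts the shell out.
- saucer_mid (a point): Beige ceramic saucer, 130 mm across, 20 mm tall, bystander; point 10 mm above its underside
- probe_mid (a point): Black rubber-tipped probe, 165 mm long, lying along its x, bystander; point at mid-length, 7 mm above the counter
- scoop_a_mid (a point): Yellow silicone scoop, bowl 52 mm across and 28 mm tall, handle towards its -x, 125 mm long in all, bystander; point in the bowl
- scoop_b_mid (a point): Second yellow scoop, the same as the first, bystander; point in the bowl
- detergent_mid (a point): White plastic bottle, 72 mm across, 210 mm tall, bystander; point half-way up
- jar_mid (a point): Glass jar, 70 mm across, 100 mm tall, bystander; point half-way up
Mind the look-alikes: they are no part of the job. Leave any red look-alike of the part that bears shell_center alone.

How it is judged:
On the way:
1. the cup stands upright on the spring seat inside the collar, let go (horizontal distance between cup_center and base_top below 0.008 m and angle between cup_center's own z axis and vertical below 0.12 rad and z of cup_center in the frame of base_top between 0.028 and 0.039 m and contact force between the fingers and cup below 0.1 N and linear speed of cup below 0.02 m/s), for 0.2 s.
At the end, for the whole second after the job is handed in: Cup upright (0.12 rad) in the collar, within 8 mm of its axis, centre 12 to 28 mm above the collar's top; shell over it, level (0.08 rad), within 8 mm of the axis, at rest, locked down by itself: centre 36 to 49 mm above the collar's top (45 locked, 57 or more if not) (horizontal distance between each of cup_center, shell_center and base_top below 0.008 m and angle between cup_center's own z axis and vertical below 0.12 rad and z of cup_center in the frame of base_top between 0.012 and 0.028 m and z of shell_center in the frame of base_top between 0.036 and 0.049 m and angle between shell_center's own z axis and vertical below 0.08 rad and linear speed of shell below 0.02 m/s and angular speed of shell below 0.2 rad/s); the robot touches nothing.
It fails at once if a bystander (saucer, probe, scoop, bottle or jar) is moved by more than 30 mm (distance of any of saucer_mid, probe_mid, scoop_a_mid, scoop_b_mid, detergent_mid, jar_mid from where it was at the start of the episode above 0.03 m).
It also fails if it takes over 72 s, if anything falls off the work surface, if the arm or the gripper's body presses on something with over 40 N, if the wrist force passes 120 N, or if a joint passes its speed limit or range.

## Robot

A 6-joint arm with a two-finger parallel gripper is mounted at the origin on the work surface. World frame = base frame: x ahead of the robot, y to its left, z up, the work surface at z = 0. Lengths are in m, angles in rad, forces in N, time in s.
With the tool pointing down it reaches from about 0.25 to 0.725 m from the base axis. Payload 4 kg.
Tool frame: the origin (TCP) lies at the very end of the fingers, on their centre line; the grasp point (between the pads) lies 19 mm behind it (r.grip_point_offset is the distance from the TCP to the grasp point, in m); z points along the fingers, y is the line along which they close (so a half turn about z gives the same grasp; the last joint's range is limited). The gripper opens to 85 mm and grips with 20 to 120 N. Pads are 22 mm wide; open, the fingers measure 114 mm over their backs; the gripper's body (76 mm by 85 mm) begins 54 mm behind the grasp point. The pads swing forward as they close: fully open they stand 13 mm farther back than shut.
Start: joints at [1.203, 0.241, 0.005, 1.335, 0, 1.571], TCP at [0.18, 0.467, 0.231] pointing down, gripper open.
Joint ranges: [-2.72, 2.72], [-1.05, 1.87], [-1.09, 1.28], [-1.99, 2.15], [-1.42, 1.44], [-3.14, 3.14]. Speed limits (rad/s): [2.79, 2.79, 3.14, 3.14, 3.14, 3.14].

## Interface

Orientations are given as a unit quaternion [w, x, y, z].
In Python, from plant import monitor, imaging, order, r gives the robot as it stands.
- The arm moves only by the tool servo_tool, never from a script. Its argument "motion" is a list of rows, each a list of 7 numbers: the turn, a rotation vector about the tool's x, y, z in units of 180 degrees (1.0 is 180 degrees), then the shift along the tool's x, y, z in units of 75 mm (1.0 is 75 mm), then the gripper's target within -1 to 1 (shut at 1, half-way at 0, fully open at -1). A call has 1 to 8 rows; each row shifts and turns the commanded pose from where the row before left it, along the tool's axes as they then stand; what a row does not reach is not made up. A row lasts 1/8 s, in which the tool goes at most 62.5 mm and 10.7 degrees, less where a joint would pass 70% of its speed; a pose out of reach is approached as far as the arm can. A call with a number of a shift or a turn outside -1 to 1 is refused whole. A call with a gripper value outside its range is refused whole. The fingers move at their own pace and stop on an object; "force" is the grip in N (left out, the last holds). Time passes only in rows, so rows that do not move let the fingers close. It gives the time, the measured TCP pose, the force, the opening and the grip force at its end, in the units of the state.
- monitor.observe(): the state, without advancing time (a new reading comes with each control period).
- imaging.read_camera(name): name is "side" or "top" or "wrist"; returns a dict with "color" (480x640x3 uint8, red, green, blue), "camera_matrix" (3x3 intrinsics, pixels), "position" and "rotation" of the camera in the world; the wrist camera has in their place "T_tool_cam" (4x4, takes a point from camera to tool coordinates, whose origin is the TCP and whose axes are the flange's). Camera axes: x right, y up, looking along -z (the intrinsics and any distortion apply to the point x, -y, -z); pixel columns grow to the right and rows downward; lengths in m; the calibration is good to about 2 mm. A picture is of the moment at which its call begins: read the wrist's pose just before it. There is no depth.
- order.finish_job(): hands the job in; it is judged then, once.
The state is a dict: "time": time; "qpos": joint angles; "qd": joint speeds; "tau": joint torques, N m; "tcp_pos": TCP position; "tool_rot": TCP orientation; "contact_force": force on the tool from outside, world axes, zero at the start; "torque": the same for the moment, N m; "finger_gap": finger opening in m; "grip_force": force on a finger pad.
Only numpy, scipy, OpenCV 4.12 (cv2) and the standard library are available. Lean on these libraries where they do the work, as an engineer would, in place of code of your own. Each camera call takes 0.05 s, during which the arm holds its last target. There are 200 camera calls.

## Working session

There is one attempt and no reset: what is moved stays moved. The work goes in short steps, Python scripts to look and compute and a tool call to move; the robot and the scene stay as the last step left them, time stands still between calls to the robot, and variables do not carry over. Pictures are saved under pics/ and viewed, at most 10 in all, crops included, and the job is handed in when it is done.

Besides the shell and the picture viewer there is one more tool, called after "Request:" as name(argument=value, ...), one argument or row to a line, values as JSON. servo_tool: Moves the arm, as the interface text tells. Its arguments: {"type":"object","properties":{"motion":{"type":"array"},"force":{"type":"number"}},"required":["motion"]}

```bash
mkdir -p pics; ls
python3 - <<'E'
from plant import monitor, imaging, order, r
import cv2, numpy as np
s=monitor.observe(); print(s['time'],s['tcp_pos'],s['tool_rot'],s['finger_gap'])
for n in ['top','side']:
    c=imaging.read_camera(n); print(n,c['camera_matrix'],c['position'],c['rotation'],[k for k in c])
    cv2.imwrite(f'pics/{n}0.png',c['color'][:,:,::-1])
E
```

```text
pics
0.0 [0.17955117 0.46599027 0.23042706] [-1.84705663e-04  1.82841204e-01  9.83141942e-01 -9.90736069e-04] 0.08577130790258972
top [[543.42495021   0.         319.10342295]
 [  0.         543.42495021 239.24781921]
 [  0.           0.           1.        ]] [ 0.35999711 -0.02189643  1.31185015] [-0.69450166 -0.04993434  0.03537151  0.71688413] ['color', 'camera_matrix', 'position', 'rotation']
side [[441.82701827   0.         316.67993795]
 [  0.         441.82701827 240.58553953]
 [  0.           0.           1.        ]] [ 0.26284287 -0.70515107  0.81555878] [ 0.91058333  0.38142745 -0.06827258 -0.14384003] ['color', 'camera_matrix', 'position', 'rotation']
```

View pics/top0.png

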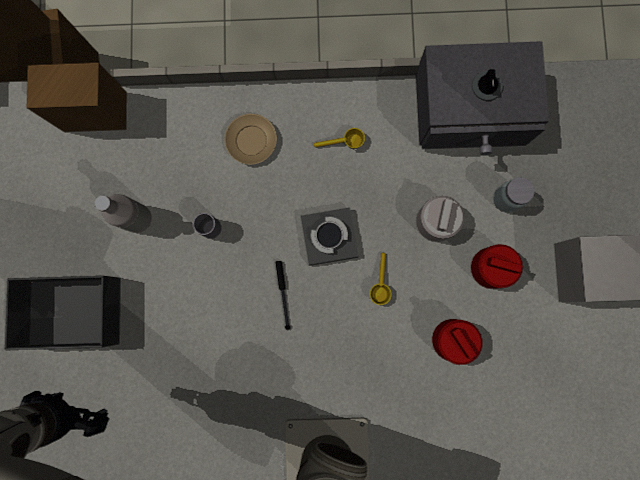

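View pics/side0.png

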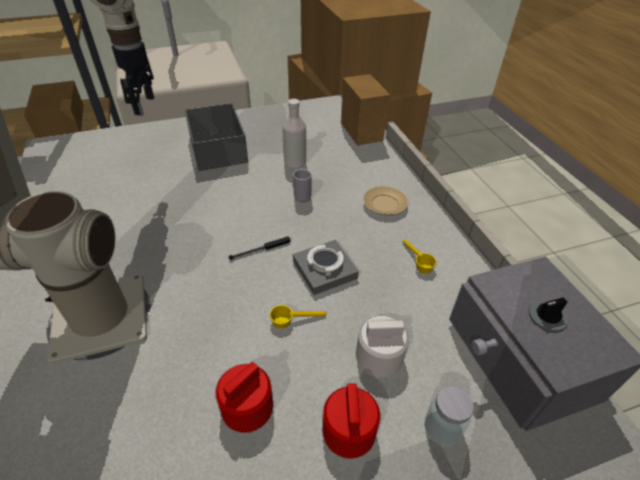

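The top view shows:
- cup: a steel open cup at (206,226)
- base: (329,235)
- shell candidates: white at (441,217), red at (497,267) and red at (458,342). Only the white one fits the description ("white outer shell"); the red ones are the look-alikes.
- jar: (517,192)
- bottle: (120,210)

I'll confirm with one enlarged crop.

```bash
cat > h.py <<'E'
from plant import monitor, imaging, order, r
import cv2, numpy as np
from scipy.spatial.transform import Rotation as R
def rot(q): return R.from_quat([q[1],q[2],q[3],q[0]])
def cam(n):
    s=monitor.observe(); c=imaging.read_camera(n)
    if n=='wrist':
        T=c['T_tool_cam']; Rt=rot(s['tool_rot']).as_matrix()
        c['Rm']=Rt@T[:3,:3]; c['P']=np.array(s['tcp_pos'])+Rt@T[:3,3]
    else: c['Rm']=rot(c['rotation']).as_matrix() if np.size(c['rotation'])==4 else np.array(c['rotation']); c['P']=np.array(c['position'])
    return c
def px2w(c,u,v,z):
    K=c['camera_matrix']; d=c['Rm']@np.array([(u-K[0,2])/K[0,0],-(v-K[1,2])/K[1,1],-1])
    return c['P']+d*(z-c['P'][2])/d[2]
def w2px(c,p):
    K=c['camera_matrix']; q=c['Rm'].T@(np.array(p)-c['P']); return np.array([K[0,2]+K[0,0]*q[0]/-q[2],K[1,2]+K[1,1]*q[1]/q[2]])
def blobs(mask,amin=50):
    n,l,st,ce=cv2.connectedComponentsWithStats(mask.astype(np.uint8)); return [(st[i],ce[i],l==i) for i in range(1,n) if st[i][4]>amin]
E
python3 - <<'E'
from h import *
c=cam('top'); im=c['color']
def crop(x,y): return cv2.resize(im[y-45:y+45,x-45:x+45],(260,260),interpolation=cv2.INTER_CUBIC)
o=np.hstack([crop(206,226),crop(329,235),crop(441,217)])[:,:,::-1]
cv2.imwrite('pics/crop1.png',o)
for nm,u,v,z in [('cup',206,224,.085),('base',329.5,235.5,.046),('gripA',447,202,.114),('gripB',443,232,.114),('plA',302,213,.028),('plB',352,207,.028),('plC',309,265,.028),('plD',362,257,.028)]: print(nm,px2w(c,u,v,z).round(4))
E
```

```text
cup [0.553  0.2594 0.085 ]
base [ 0.522  -0.0228  0.046 ]
gripA [ 0.5798 -0.2867  0.114 ]
gripB [ 0.5128 -0.274   0.114 ]
plA [0.5808 0.0413 0.028 ]
plB [ 0.5913 -0.0789  0.028 ]
plC [0.4556 0.028  0.028 ]
plD [ 0.4705 -0.098   0.028 ]
```

View pics/crop1.png

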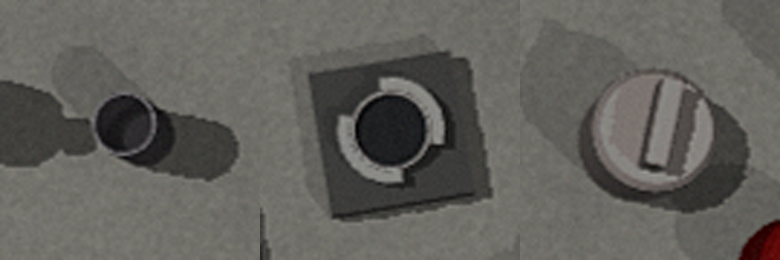

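The crop shows the steel cup with its rim centred at about px (204.6,224). The base's gaps lie at upper-left and lower-right, and the white shell has its bar grip and is not red. I'll move above the cup.

Request:
servo_tool(
  motion=[
    [0,0,0,-0.7,-0.094,0,-1],
    [0,0,0,-0.7,-0.094,0,-1],
    [0,0,0,-0.7,-0.094,0,-1],
    [0,0,0,-0.7,-0.094,0,-1],
    [0,0,0,-0.7,-0.094,0,-1],
    [0,0,0,-0.7,-0.094,0,-1],
    [0,0,0,-0.7,-0.094,0,-1],
    [0,0,0,-0.7,-0.094,0,-1],
  ],
  force=40,
)

```text
time: 1.15
tcp_pos: [0.5527, 0.2619, 0.2309]
tool_rot: [-0.0, 0.183, 0.983, -0.0]
contact_force: [0.0, 1.6, 0.0]
finger_gap: 0.0855
grip_force: 0.0
```

Request:
servo_tool(
  motion=[
    [0,0,0,0,0,0,-1],
    [0,0,0,0,0,0,-1],
  ],
)

```text
time: 1.4
tcp_pos: [0.5509, 0.2627, 0.2305]
tool_rot: [-0.001, 0.183, 0.983, -0.0]
contact_force: [-0.4, 0.3, -0.3]
finger_gap: 0.0854
grip_force: 0.0
```

Run:
```python
from h import *
s=monitor.observe();c=cam('wrist'); print(s['time'],s['tcp_pos'],s['tool_rot'],np.array(s['qpos']).round(3),c['T_tool_cam'].round(3),c['camera_matrix'][0])
print(w2px(c,[.553,.2626,.085]))
cv2.imwrite('pics/w1.png',c['color'][:,:,::-1])
```

```text
1.4 [0.55088006 0.26273806 0.23054817] [-8.79310260e-04  1.83080348e-01  9.83097492e-01 -3.66094396e-04] [0.445 0.467 0.33  1.435 0.    0.813] [[ 0.     0.946  0.323  0.084]
 [ 1.     0.    -0.    -0.   ]
 [-0.     0.323 -0.946 -0.142]
 [ 0.     0.     0.     1.   ]] [330.67212052   0.         322.44884226]
[323.26876572 229.68339642]
```

View pics/w1.png

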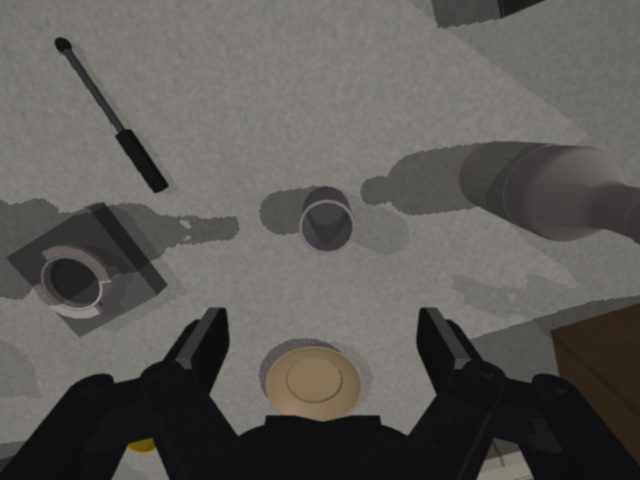

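The wrist view shows the cup rim centred at px (327,225), about 4 px from where I predicted it. I'll correct slightly, then descend and grip.

Request:
servo_tool(
  motion=[
    [0,0,0,0.03,0.045,0.5,-1],
    [0,0,0,0,0,0.5,-1],
    [0,0,0,0,0,0.5,-1],
    [0,0,0,0,0,0.5,-1],
    [0,0,0,0,0,0.4,-1],
    [0,0,0,0,0,0,-1],
    [0,0,0,0,0,0,1],
    [0,0,0,0,0,0,1],
  ],
  force=40,
)

```text
time: 2.45
tcp_pos: [0.5516, 0.2678, 0.0535]
tool_rot: [0.002, 0.183, 0.983, 0.001]
contact_force: [-0.3, 1.6, -0.5]
finger_gap: 0.0519
grip_force: 0.2
```

Request:
servo_tool(
  motion=[
    [0,0,0,0,0,0,1],
    [0,0,0,0,0,0,1],
    [0,0,0,0,0,0,1],
    [0,0,0,0,0,0,1],
  ],
)

```text
time: 2.95
tcp_pos: [0.5517, 0.2676, 0.0536]
tool_rot: [0.001, 0.183, 0.983, 0.001]
contact_force: [-1.5, -0.6, 6.1]
finger_gap: 0.0504
grip_force: 41.8
```

Request:
servo_tool(
  motion=[
    [0,0,0,0,0,-0.4,1],
    [0,0,0,0,0,-0.7,1],
    [0,0,0,-0.2,-0.4,-0.4,1],
    [0,0,0,-0.2,-0.5,0,1],
    [0,0,0,-0.2,-0.5,0,1],
    [0,0,0,-0.2,-0.5,0,1],
    [0,0,0,-0.2,-0.5,0,1],
    [0,0,0,0,0,0,1],
  ],
)

```text
time: 3.95
tcp_pos: [0.5558, 0.0692, 0.1643]
tool_rot: [0.0, 0.185, 0.983, -0.0]
contact_force: [0.1, 0.9, -0.7]
finger_gap: 0.05
grip_force: 42.1
```

Request:
servo_tool(
  motion=[
    [0,0,0,0,0,0,1],
    [0,0,0,0,0,0,1],
  ],
)

```text
time: 4.2
tcp_pos: [0.5559, 0.073, 0.1639]
tool_rot: [0.0, 0.182, 0.983, 0.0]
contact_force: [-0.3, -0.5, -1.0]
finger_gap: 0.0502
grip_force: 42.1
```

Run:
```python
from h import *
import pickle
s=monitor.observe();c=cam('wrist'); t=cam('top'); pickle.dump((s,c,t),open('s2.pkl','wb')); print(s['time'],s['tcp_pos'],s['tool_rot'],s['grip_force'])
print(w2px(c,[.522,-.0228,.046]))
cv2.imwrite('pics/w2.png',c['color'][:,:,::-1])
```

```text
4.2 [0.55585527 0.07296927 0.16388429] [8.99602992e-05 1.82161334e-01 9.83268634e-01 1.85204619e-04] 42.11977400933392
[199.93768463 239.75652393]
```

View pics/w2.png

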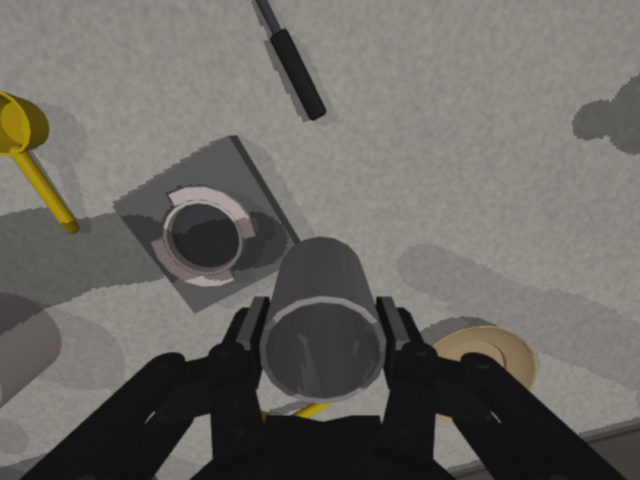

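Run:
```python
from h import *
import pickle
s,c,t=pickle.load(open('s2.pkl','rb'))
out=[]
for k in (c,t):
    # rectify plane z=.046: image right=+x world, up=+y, 5px/mm... center (.522,-.0228), +-60mm, 400px
    cs=[(.462,-.0828),(.582,-.0828),(.582,.0372),(.462,.0372)]
    src=np.float32([w2px(k,[x,y,.046]) for x,y in cs]); dst=np.float32([[0,399],[399,399],[399,0],[0,0]])
    w=cv2.warpPerspective(k['color'],cv2.getPerspectiveTransform(src,dst),(400,400),flags=cv2.INTER_CUBIC)
    w=cv2.convertScaleAbs(w,alpha=1.3); cv2.line(w,(200,190),(200,210),(255,0,0)); cv2.line(w,(190,200),(210,200),(255,0,0)); out.append(w)
cv2.imwrite('pics/rect.png',np.hstack(out)[:,:,::-1])
```

```text
(no output)
```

View pics/rect.png

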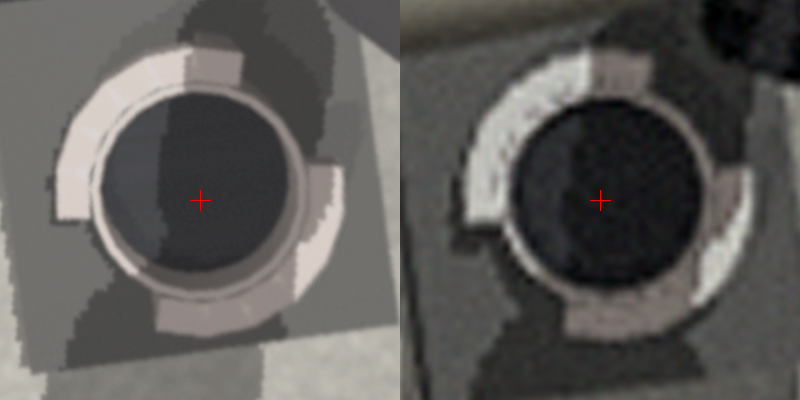

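Rectified wrist view: the collar is centred at about (199,191), which is (0.5217,-0.020). The flange ends are at 191°/253° and 73°/9.5°, so the gap axis lies at about 41.5° in the world. I'll move over it.

Request:
servo_tool(
  motion=[
    [0,0,0,-0.012,-0.33,0,1],
    [0,0,0,-0.012,-0.33,0,1],
    [0,0,0,-0.012,-0.33,0,1],
    [0,0,0,-0.012,-0.33,0,1],
    [0,0,0,0,0,0.3,1],
    [0,0,0,0,0,0.3,1],
    [0,0,0,0,0,0,1],
    [0,0,0,0,0,0,1],
  ],
)

```text
time: 5.3
tcp_pos: [0.5241, -0.0213, 0.1195]
tool_rot: [0.0, 0.182, 0.983, 0.0]
contact_force: [0.7, 1.0, -0.4]
finger_gap: 0.0502
grip_force: 42.1
```

Request:
servo_tool(
  motion=[
    [0,0,0,0,0,0.1,1],
    [0,0,0,0,0,0.1,1],
    [0,0,0,0,0,0.1,1],
    [0,0,0,0,0,0.05,1],
    [0,0,0,0,0,0,1],
    [0,0,0,0,0,0,1],
  ],
)

```text
time: 6.05
tcp_pos: [0.5236, -0.0218, 0.0927]
tool_rot: [0.0, 0.183, 0.983, -0.0]
contact_force: [0.3, 0.5, -1.0]
finger_gap: 0.0504
grip_force: 42.1
```

Request:
servo_tool(
  motion=[
    [0,0,0,0,0,0,0],
    [0,0,0,0,0,0,-1],
    [0,0,0,0,0,0,-1],
    [0,0,0,0,0,0,-1],
    [0,0,0,0,0,-0.5,-1],
    [0,0,0,0,0,-0.7,-1],
    [0,0,0,0,0,-0.7,-1],
    [0,0,0,0,0,-0.2,-1],
  ],
)

```text
time: 7.05
tcp_pos: [0.5254, -0.0218, 0.2542]
tool_rot: [0.004, 0.183, 0.983, 0.001]
contact_force: [0.8, 0.3, 0.1]
finger_gap: 0.0851
grip_force: 0.0
```

Request:
servo_tool(
  motion=[
    [0,0,0,-0.26,-0.517,0,-1],
    [0,0,0,-0.26,-0.517,0,-1],
    [0,0,0,-0.26,-0.517,0,-1],
    [0,0,0,-0.26,-0.517,0,-1],
    [0,0,0,-0.26,-0.517,0,-1],
    [0,0,0,-0.26,-0.517,0,-1],
    [0,0,-0.058,0,0,0.2,-1],
    [0,0,0,0,0,0,-1],
  ],
)

```text
time: 8.05
tcp_pos: [0.5477, -0.2809, 0.2323]
tool_rot: [-0.002, 0.094, 0.996, 0.001]
contact_force: [0.3, 0.5, -0.1]
finger_gap: 0.0855
grip_force: 0.0
```

Request:
servo_tool(
  motion=[
    [0,0,0,0,0,0,-1],
    [0,0,0,0,0,0,-1],
  ],
)

```text
time: 8.3
tcp_pos: [0.5494, -0.2803, 0.2357]
tool_rot: [0.0, 0.093, 0.996, -0.0]
contact_force: [0.6, -0.5, -0.4]
finger_gap: 0.0853
grip_force: 0.0
```

Run:
```python
from h import *
s=monitor.observe();c=cam('wrist'); t=cam('top'); print(s['time'],s['tcp_pos'],s['tool_rot'],np.array(s['qpos']).round(2))
print(w2px(c,[.551,-.281,.114]))
def rect(k,cx,cy,z,h=.07):
    cs=[(cx-h,cy-h),(cx+h,cy-h),(cx+h,cy+h),(cx-h,cy+h)]
    src=np.float32([w2px(k,[x,y,z]) for x,y in cs]); dst=np.float32([[0,399],[399,399],[399,0],[0,0]])
    w=cv2.warpPerspective(k['color'],cv2.getPerspectiveTransform(src,dst),(400,400),flags=cv2.INTER_CUBIC)
    w=cv2.convertScaleAbs(w,alpha=1.3); cv2.line(w,(200,190),(200,210),(255,0,0)); cv2.line(w,(190,200),(210,200),(255,0,0)); return w
o=np.hstack([rect(c,.551,-.281,.114),rect(t,.522,-.021,.123)])
cv2.imwrite('pics/shell.png',o[:,:,::-1])
```

```text
8.3 [ 0.54941185 -0.28032445  0.2357033 ] [ 4.10902542e-04  9.28199630e-02  9.95682809e-01 -1.71254676e-04] [-0.47  0.48  0.36  1.45 -0.   -0.29]
[321.90121495 237.03529256]
```

View pics/shell.png

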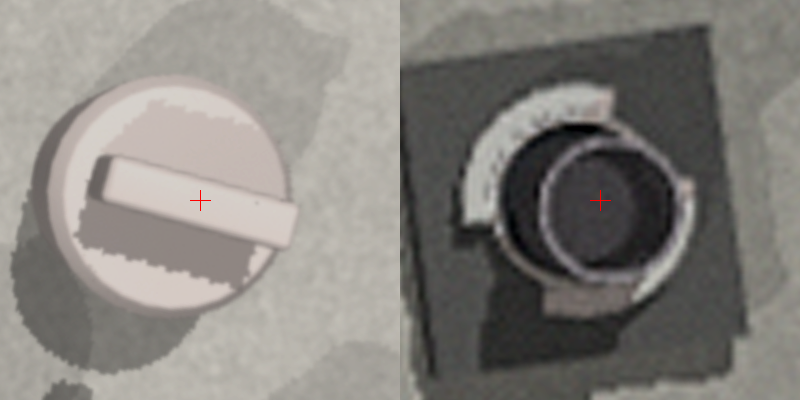

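The shell bar is centred at about (201,201) in the rectified view, at roughly -15°. On the right, the cup stands in the collar. I'll grasp the bar.

Request:
servo_tool(
  motion=[
    [0,0,0.024,-0.028,-0.011,0.4,-1],
    [0,0,0,0,0,0.4,-1],
    [0,0,0,0,0,0.4,-1],
    [0,0,0,0,0,0.4,-1],
    [0,0,0,0,0,0.3,-1],
    [0,0,0,0,0,0.1,-1],
    [0,0,0,0,0,0,-1],
    [0,0,0,0,0,0,1],
  ],
  force=80,
)

```text
time: 9.4
tcp_pos: [0.552, -0.2825, 0.0865]
tool_rot: [0.001, 0.13, 0.992, -0.0]
contact_force: [-0.4, -0.1, 0.1]
finger_gap: 0.0699
grip_force: 0.0
```

Request:
servo_tool(
  motion=[
    [0,0,0,0,0,0,1],
    [0,0,0,0,0,0,1],
    [0,0,0,0,0,0,1],
    [0,0,0,0,0,0,1],
    [0,0,0,0,0,0,1],
  ],
)

```text
time: 10.02
tcp_pos: [0.5514, -0.2823, 0.0857]
tool_rot: [0.001, 0.13, 0.991, -0.0]
contact_force: [0.5, -0.0, 4.0]
finger_gap: 0.0171
grip_force: 78.7
```

Request:
servo_tool(
  motion=[
    [0,0,0,0,0,-0.3,1],
    [0,0,0,0,0,-0.6,1],
    [0,0,0,0,0,-0.6,1],
    [0,0,0,0,0,-0.5,1],
    [0,0,0,0,0,0,1],
  ],
)

```text
time: 10.65
tcp_pos: [0.5524, -0.2829, 0.2382]
tool_rot: [0.003, 0.13, 0.991, -0.001]
contact_force: [0.7, -0.1, -1.7]
finger_gap: 0.0167
grip_force: 78.1
```

Request:
servo_tool(
  motion=[
    [0,0,0,0.1,0.3,0,1],
    [0,0,0,0.212,0.545,0,1],
    [0,0,0,0.212,0.545,0,1],
    [0,0,0,0.212,0.545,0,1],
    [0,0,0,0.212,0.545,0,1],
    [0,0,0,0.212,0.545,0,1],
    [0,0,0,0.113,0.247,0,1],
    [0,0,0,0,0,0,1],
  ],
)

```text
time: 11.65
tcp_pos: [0.5206, -0.0189, 0.2329]
tool_rot: [-0.002, 0.129, 0.992, -0.0]
contact_force: [0.0, -1.0, -2.0]
finger_gap: 0.0168
grip_force: 78.3
```

Request:
servo_tool(
  motion=[
    [0,0,-0.045,0,0,0,1],
    [0,0,-0.045,0,0,0,1],
    [0,0,-0.045,0,0,0,1],
    [0,0,-0.045,0,0,0,1],
    [0,0,-0.045,0,0,0,1],
    [0,0,-0.045,0,0,0,1],
    [0,0,-0.044,0,0,0,1],
    [0,0,0,0,0,0,1],
  ],
)

```text
time: 12.65
tcp_pos: [0.5215, -0.0214, 0.2337]
tool_rot: [-0.001, -0.353, 0.935, 0.0]
contact_force: [0.2, 0.6, -1.9]
finger_gap: 0.0168
grip_force: 78.3
```

Request:
servo_tool(
  motion=[
    [0,0,0,0,0,0,1],
    [0,0,0,0,0,0,1],
  ],
)

```text
time: 12.9
tcp_pos: [0.522, -0.0207, 0.2348]
tool_rot: [-0.0, -0.354, 0.935, 0.0]
contact_force: [-0.4, -0.2, -2.4]
finger_gap: 0.0169
grip_force: 78.3
```

Run:
```python
from h import *
s=monitor.observe();c=cam('side'); print(s['time'],s['tcp_pos'],s['tool_rot'],np.array(s['qpos']).round(2),s['finger_gap'])
cv2.imwrite('pics/side2.png',cv2.resize(c['color'][60:360,150:550],(800,600))[:,:,::-1])
```

```text
12.9 [ 0.52197757 -0.02065067  0.23478221] [-2.21778766e-04 -3.54144429e-01  9.35190715e-01  2.75721493e-05] [-0.04  0.28  0.07  1.36 -0.   -0.76] 0.01687579402414994
```

View pics/side2.png

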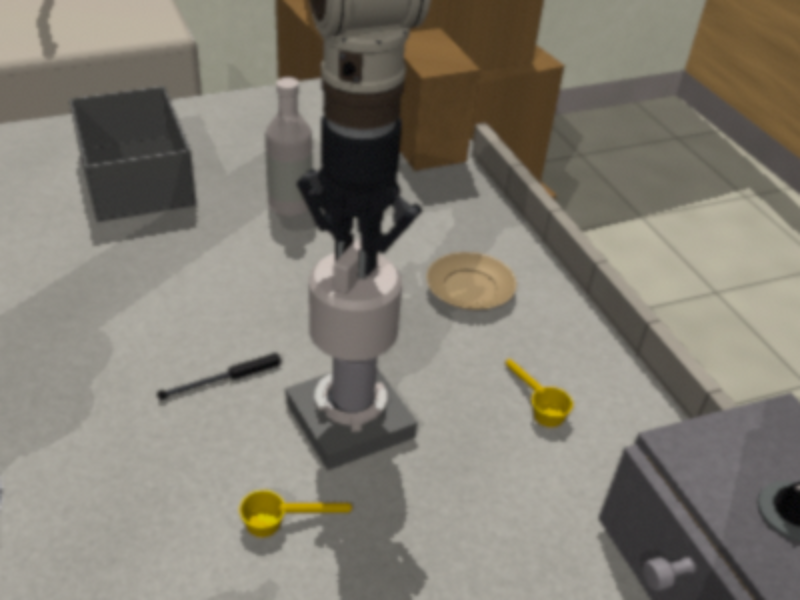

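The side view shows the shell level above the upright cup and centred over the base. I'll lower it.

Request:
servo_tool(
  motion=[
    [0,0,0,0,0,0.3,1],
    [0,0,0,0,0,0.3,1],
    [0,0,0,0,0,0.3,1],
    [0,0,0,0,0,0.3,1],
    [0,0,0,0,0,0.1,1],
    [0,0,0,0,0,0,1],
    [0,0,0,0,0,0,1],
  ],
)

```text
time: 13.82
tcp_pos: [0.5229, -0.0204, 0.1386]
tool_rot: [0.001, -0.355, 0.935, -0.0]
contact_force: [-0.2, 0.4, -0.8]
finger_gap: 0.0169
grip_force: 78.3
```

Request:
servo_tool(
  motion=[
    [0,0,0,0,0,0.07,1],
    [0,0,0,0,0,0.07,1],
    [0,0,0,0,0,0,1],
    [0,0,0,0,0,0,1],
  ],
)

```text
time: 14.32
tcp_pos: [0.5227, -0.0205, 0.1276]
tool_rot: [0.001, -0.355, 0.935, -0.0]
contact_force: [0.5, -0.7, 2.9]
finger_gap: 0.0165
grip_force: 79.0
```

Request:
servo_tool(
  motion=[
    [0,0,0,0,0,0.05,1],
    [0,0,0,0,0,0.05,1],
    [0,0,0,0,0,0.05,1],
    [0,0,0,0,0,0,1],
    [0,0,0,0,0,0,1],
  ],
)

```text
time: 14.95
tcp_pos: [0.5226, -0.0206, 0.1167]
tool_rot: [0.001, -0.355, 0.935, -0.001]
contact_force: [0.4, 0.1, 5.8]
finger_gap: 0.0167
grip_force: 79.5
```

Request:
servo_tool(
  motion=[
    [0,0,0.04,0,0,0,1],
    [0,0,0.04,0,0,0,1],
    [0,0,0.04,0,0,0,1],
    [0,0,0.04,0,0,0,1],
    [0,0,0,0,0,0,1],
  ],
)

```text
time: 15.58
tcp_pos: [0.5222, -0.0206, 0.1166]
tool_rot: [0.0, -0.111, 0.994, -0.0]
contact_force: [-0.6, -0.3, 5.2]
finger_gap: 0.0167
grip_force: 79.5
```

Request:
servo_tool(
  motion=[
    [0,0,0.04,0,0,0,1],
    [0,0,0.04,0,0,0,1],
    [0,0,0.04,0,0,0,1],
    [0,0,0.04,0,0,0,1],
    [0,0,0.04,0,0,0,1],
    [0,0,0.04,0,0,0,1],
    [0,0,0.03,0,0,0,1],
    [0,0,0,0,0,0,1],
  ],
)

```text
time: 16.58
tcp_pos: [0.5223, -0.0204, 0.1166]
tool_rot: [0.001, 0.308, 0.951, 0.0]
contact_force: [-1.0, -0.7, 6.6]
finger_gap: 0.0168
grip_force: 79.5
```

Turned about 78°. I'll raise it gently to test the lock before releasing.

Request:
servo_tool(
  motion=[
    [0,0,0,0,0,-0.04,1],
    [0,0,0,0,0,-0.02,1],
    [0,0,0,0,0,0,1],
    [0,0,0,0,0,0,1],
  ],
)

```text
time: 17.08
tcp_pos: [0.5222, -0.0204, 0.1196]
tool_rot: [-0.0, 0.308, 0.951, -0.0]
contact_force: [3.1, -0.6, -7.6]
finger_gap: 0.0165
grip_force: 79.7
```

The flange now holds it (force has reversed to -7.6 N), so it is locked. I'll release and retreat.

Request:
servo_tool(
  motion=[
    [0,0,0,0,0,0.01,1],
    [0,0,0,0,0,0,1],
    [0,0,0,0,0,0,0.4],
    [0,0,0,0,0,0,-0.2],
    [0,0,0,0,0,0,-0.2],
    [0,0,0,0,0,0,-0.2],
    [0,0,0,0,0,0,-0.2],
  ],
)

```text
time: 17.95
tcp_pos: [0.522, -0.0203, 0.1196]
tool_rot: [-0.0, 0.308, 0.952, 0.0]
contact_force: [-0.2, -0.5, 0.7]
finger_gap: 0.0513
grip_force: 0.0
```

Request:
servo_tool(
  motion=[
    [0,0,0,0,0,-0.2,-0.2],
    [0,0,0,0,0,-0.6,-0.2],
    [0,0,0,0,0,-0.6,-0.2],
    [0,0,0,0,0,-0.4,-0.2],
    [0,0,0,0,0,0,-0.2],
    [0,0,0,0,0,0,-0.2],
  ],
)

```text
time: 18.7
tcp_pos: [0.5218, -0.0204, 0.2544]
tool_rot: [-0.0, 0.308, 0.952, -0.0]
contact_force: [0.4, 0.0, 0.1]
finger_gap: 0.0511
grip_force: 0.0
```

Run:
```python
from h import *
s=monitor.observe();c=cam('side');print(s['time'],s['contact_force'])
cv2.imwrite('pics/side3.png',cv2.resize(c['color'][60:360,150:550],(800,600))[:,:,::-1])
```

```text
18.7 [0.35783188 0.03743792 0.13415066]
```

View pics/side3.png

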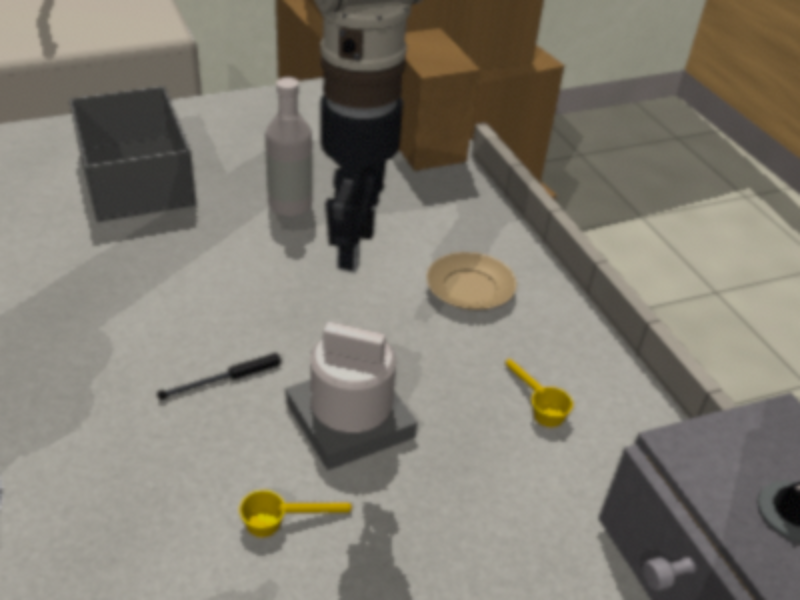

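The shell sits level, low on the plinth at crop (352,380), and stays down without the gripper; the bystanders have not moved. I'll hand it in.

```bash
python3 -c "
from h import *
print(order.finish_job())"
```

```text
the job is handed in; nothing more can be done
None
```

The job is handed in: the cup is on the spring seat and the shell is over it, turned about 78° clockwise, and it stayed down when I let go; no bystander was moved, and the arm's clock read about 19 s of the 72 s allowed (the judge's verdict was not shown).

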